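# Clear the plank and slide it out to the pointer

### The job

The plank on the white riser is to become a packing shelf: first take the brass weight that stands on it back to its own seat, the wooden block whose round hole fits it snugly, push it fully home and let go of it. Then slide the plank straight out over the open end of the riser until its front end is level with the tip of the pointer standing beside it; more than half of it then hangs in the air, so keep hold of its rear. Finish while still holding it there, flat on the riser so that it does not tip, with everything else left as it was.

Things in the scene. Friction and masses are not known exactly. Their poses are not given: they have to be found in the camera images.
- riser: Fixed white riser (low bench) on the counter, 340 x 170 mm, top 60 mm above the counter. Origin: at counter height, straight under the middle of its outer top edge, over which the plank is slid. x points outward (the sliding direction), y along that edge, z up; the riser reaches from x = 0 back to x = -340 mm
- plank: Loose wooden plank, 300 (x) x 100 (y) x 16 mm, 0.33 kg, lying along the riser's x, front end 30 to 80 mm past the edge. Origin: middle of its underside; x to its front (outer) end, z up. Across its top near the rear is a fixed wooden cleat, 24 (x) x 70 (y) mm, 36 mm high, centred at x = -115 mm. Slides with dry friction only; centre of mass about 10 mm behind its middle
- plank_end (a point): Middle of the plank's front end face: x = 150 mm, y = 0, z = 8 mm in the plank's frame, same axes
- plank_cleat (a point): Middle of the top of the cleat: x = -115 mm, y = 0, z = 52 mm in the plank's frame, same axes
- marker: Fixed dark steel stand beside the plank's path, on the side of the riser's +y: foot 50 x 50 x 8 mm, a 10 mm post to 78 mm high and a level pointer blade 8 mm wide (x), 10 mm high, at plank height, that points to the plank (its -y). Its axes are parallel to the riser's
- mark_tip (a point): Middle of the tip of the pointer blade, 70 mm above the counter and 80 mm to the side (+y) of the riser's middle line; axes parallel to the riser's. It lies 185 to 225 mm outward from the riser's edge, where the plank's front end must come
- weight: Loose brass weight standing on the plank, about 0.4 kg: foot cylinder 40 mm diameter and 32 mm high, a thin neck 8 mm high, above it a knob 24 mm diameter and 24 mm high; 64 mm high in all. Origin: centre of its underside, z up. Its seat is seat_medium
- seat_medium: Square wooden block fixed to the counter, 70 x 70 mm, 30 mm high; a round blind hole of 44 mm diameter, 15 mm deep (2 mm chamfer at the mouth), in the middle of its top. Origin: centre of its underside, z up. One of three blocks in a row, in any order, alike but for the hole. This one is the empty seat of the weight (40 mm foot)
- seat_medium_hole0 (a point): Centre of the mouth of seat_medium's hole, 30 mm above the counter
- seat_small: Square wooden block fixed to the counter, 70 x 70 mm, 30 mm high; a round blind hole of 34 mm diameter, 15 mm deep (2 mm chamfer at the mouth), in the middle of its top. Origin: centre of its underside, z up. One of three blocks in a row, in any order, alike but for the hole. It holds the small weight
- seat_large: Square wooden block fixed to the counter, 70 x 70 mm, 30 mm high; a round blind hole of 55 mm diameter, 15 mm deep (2 mm chamfer at the mouth), in the middle of its top. Origin: centre of its underside, z up. One of three blocks in a row, in any order, alike but for the hole. It is empty and belongs to the big weight: too wide for the weight
- weight_small: Small brass weight in seat_small, 30 mm foot, 50 mm high; leave alone. Origin: centre of its underside
- card_terminal: Black card terminal, 170 x 80 x 33 mm, lying on the counter near the robot; leave alone. Origin: centre of its underside
- sanitizer: Clear bottle, 60 mm diameter, 170 mm high; leave alone. Origin: centre of its underside
- receipt_roll: White paper roll standing on end, 60 mm diameter, 80 mm high; leave alone. Origin: centre of its underside
- stapler: Stapler, 130 x 30 x 42 mm; leave alone. Origin: centre of its underside
- pen_cup: Grey cup with pens, 74 mm diameter, 150 mm high with the pens; leave alone. Origin: centre of its underside
Mind the look-alikes: they are no part of the job. What is shaped like the weight but pink or turquoise is not meant.

How it is judged:
By the outcome, as a careful person would: the job done as asked, in the order asked, and still so for the second after the job is handed in, while the arm keeps its last pose, push and grip.
It also fails if it takes over 58 s, if anything falls off the work surface, if the arm or the gripper's body presses on something with over 40 N, if the wrist force passes 120 N, or if a joint passes its speed limit or range.

### The arm

A 6-joint arm with a two-finger parallel gripper is mounted at the origin on the work surface. World frame = base frame: x ahead of the robot, y to its left, z up, the work surface at z = 0. Lengths are in m, angles in rad, forces in N, time in s.
With the tool pointing down it reaches from about 0.3 to 0.85 m from the base axis. Payload 5.4 kg.
Tool frame: the origin (TCP) lies at the very end of the fingers, on their centre line; the grasp point (between the pads) lies 19 mm behind it; z points along the fingers, y is the line along which they close (so a half turn about z gives the same grasp; the last joint's range is limited). The gripper opens to 85 mm and grips with 20 to 120 N. Pads are 22 mm wide; open, the fingers measure 114 mm over their backs; the gripper's body (76 mm by 85 mm) begins 54 mm behind the grasp point. The pads swing forward as they close: fully open they stand 13 mm farther back than shut.
Start: joints at [1.062, 0.158, 1.597, -0, 1.386, -0.21], TCP at [0.169, 0.55, 0.231] pointing down, gripper open.
Joint ranges: [-2.91, 2.91], [-0.94, 2.29], [0.18, 2.7], [-1.29, 4.43], [0.17, 2.64], [-3, 3]. Speed limits (rad/s): [2.57, 2.57, 3.14, 3.14, 3.14, 3.14].

### API

Orientations are given as a unit quaternion [x, y, z, w].
In Python, from workcell import observe, read_camera, job_done, find_in, spot_point gives the robot as it stands.
- The arm moves only by the tool carry_out, never from a script. Its argument "targets" is text: rows parted by semicolons, each of 7 numbers parted by spaces: the closure in counts, from 0 (fully open) to 255 (shut), then the shift along the tool's x, y, z in cm, then the turn, a rotation vector about the tool's x, y, z in degrees. In form: gripper dx dy dz wx wy wz; .... A call has 1 to 8 rows; each row is the pose to reach, as a shift and turn from the pose commanded when the call began, along the tool's axes at that moment; what a row does not reach only later rows make up. A row lasts 1/10 s, in which the tool goes at most 50 mm and 8.59 degrees, less where a joint would pass 70% of its speed; a pose out of reach is approached as far as the arm can. A call with a gripper value outside its range is refused whole. The fingers move at their own pace and stop on an object; "newtons" is the grip in N (left out, the last holds). Time passes only in rows, so rows that repeat a pose let the fingers close. It gives the time, the measured TCP pose, the force and the opening at its end, in the units of the state.
- observe(): the state, without advancing time (a new reading comes with each control period).
- read_camera(name): name is "scene" or "top"; returns a dict with "image" (420x560x3 uint8, red, green, blue), "intrinsics" (3x3 intrinsics, pixels), "cam_to_world" (4x4, takes a point from camera to world coordinates). Camera axes: x right, y down, z forward; pixel columns grow to the right and rows downward; lengths in m; the calibration is good to about 2 mm. A picture is of the moment at which its call begins. There is no depth.
- job_done(): hands the job in, once; it reports no verdict.
Trained networks look in the newest picture that a camera, given by its name, has taken for a name from the list of things; names that differ only in an ending like _2 or _b are one class to them, and where a whole thing is asked for, a point or a joint stands for the part that bears it (a point fixed in the world has none). Each returns a list of dicts, best first, with "confidence" (0 to 1); they miss things now and then, are a little off and sometimes report something else, mostly with a low value. They report only what shows in the picture. A call takes as long as a camera call. They do not tell look-alikes from the thing itself.
- find_in(query, camera): "rect" ([left, top, right, bottom] in pixels, round what is visible of it).
- spot_point(query, camera): "pixel" ([row, column] in pixels: a listed point, or the origin of a listed thing).
The state is a dict: "t": time; "joint_positions": joint angles; "joint_velocities": joint speeds; "joint_torque": joint torques, N m; "ee_pos": TCP position; "tool_rot": TCP orientation; "contact_force": force on the tool from outside, world axes, zero at the start; "wrist_torque": the same for the moment, N m; "grip_width": finger opening in m.
Only numpy, scipy, OpenCV 4.12 (cv2) and the standard library are available. Lean on these libraries where they do the work, as an engineer would, in place of code of your own. Each camera call takes 0.05 s, during which the arm holds its last target. There are 200 camera calls.

## Working session

There is one attempt and no reset: what is moved stays moved. The work goes in short steps, Python scripts to look and compute and a tool call to move; the robot and the scene stay as the last step left them, time stands still between calls to the robot, and variables do not carry over. Pictures are saved under pics/ and viewed, on a budget of 10 in all, crops included, one or two more only if the job needs it, and the job is handed in when it is done.

Besides the shell and the picture viewer there is one more tool, called as a command line: name --argument value ..., lists and objects as JSON in quotes. carry_out: Moves the arm, as the interface text tells. Its arguments: {"type":"object","properties":{"targets":{"type":"string"},"newtons":{"type":"number"}},"required":["targets"]}

```bash
ls; mkdir -p pics; cat > h.py <<'E'
import numpy as np, cv2
from workcell import observe, read_camera, job_done, find_in, spot_point
def ray(c,px):
    K=np.array(c["intrinsics"]);T=np.array(c["cam_to_world"])
    d=T[:3,:3]@np.linalg.solve(K,[px[1],px[0],1.]);return T[:3,3],d
def at_z(c,px,z):
    o,d=ray(c,px);return o+d*(z-o[2])/d[2]
def proj(c,p):
    K=np.array(c["intrinsics"]);T=np.array(c["cam_to_world"])
    q=K@(T[:3,:3].T@(np.array(p)-T[:3,3]));return q[1]/q[2],q[0]/q[2]
E
python3 - <<'E'
from h import *
Z=dict(riser=0,plank_end=.068,plank_cleat=.112,mark_tip=.07,weight=.076,seat_medium_hole0=.03,seat_small=0,seat_large=0,weight_small=.015,plank=.06,marker=0,card_terminal=0,sanitizer=0,receipt_roll=0,stapler=0,pen_cup=0)
for n in("scene","top"):
    c=read_camera(n);cv2.imwrite(f"pics/{n}0.png",cv2.cvtColor(cv2.resize(c["image"],(800,600),interpolation=cv2.INTER_CUBIC),cv2.COLOR_RGB2BGR))
    print(n,np.array(c["cam_to_world"])[:3,3].round(3))
    for q,z in Z.items():
        print(q,[(np.round(r["pixel"],1).tolist(),round(r["confidence"],2),at_z(c,r["pixel"],z)[:2].round(4).tolist()) for r in spot_point(q,n)[:3]])
print(observe())
E
```

```text
pics
scene [1.564 0.368 0.899]
riser [([256.0, 323.4], 0.95, [0.538, 0.0994])]
plank_end [([227.2, 292.5], 0.9, [0.5352, 0.0095])]
plank_cleat [([227.5, 399.7], 0.76, [0.49, 0.2765])]
mark_tip [([239.5, 234.1], 0.57, [0.6417, -0.109])]
weight [([275.1, 271.4], 0.66, [0.7348, 0.031]), ([222.5, 395.3], 0.61, [0.4236, 0.2573]), ([291.1, 329.7], 0.59, [0.7345, 0.1716])]
seat_medium_hole0 [([186.7, 210.8], 0.59, [0.3913, -0.3088])]
seat_small [([210.6, 193.0], 0.94, [0.4863, -0.3205]), ([273.5, 229.2], 0.61, [0.6928, -0.1015])]
seat_large [([234.2, 182.9], 0.81, [0.5961, -0.2911])]
weight_small [([212.2, 198.9], 0.7, [0.5048, -0.2893]), ([307.2, 254.8], 0.66, [0.7886, 0.0115]), ([230.7, 336.2], 0.36, [0.439, 0.1043])]
plank [([235.4, 352.3], 0.76, [0.4996, 0.1623])]
marker [([275.4, 228.9], 0.89, [0.6995, -0.0991])]
card_terminal [([163.5, 219.2], 0.49, [0.2117, -0.3729]), ([234.6, 182.7], 0.37, [0.5979, -0.2907])]
sanitizer [([317.1, 308.4], 0.69, [0.7579, 0.1326]), ([165.2, 220.6], 0.68, [0.22, -0.3635]), ([236.5, 355.8], 0.44, [0.4247, 0.1578])]
receipt_roll [([249.2, 133.7], 0.87, [0.
[... 1301 characters left out ...]
': 1.7, 'joint_positions': array([ 1.06189795e+00,  1.58419399e-01,  1.59699735e+00,  2.34434033e-06,
        1.38619452e+00, -2.10094630e-01]), 'joint_velocities': array([-0.00039233, -0.00069665, -0.00033656, -0.00128974,  0.00020476,
        0.00064102]), 'joint_torque': array([ 4.31345125e-04, -3.95997083e+01, -3.31698596e+01, -1.12250573e-04,
        3.70340967e-04,  5.76265606e-06]), 'ee_pos': array([0.16927613, 0.54950314, 0.23128957]), 'tool_rot': array([ 1.48846911e-01,  9.88860252e-01, -8.30545899e-06, -4.35236651e-06]), 'contact_force': array([-0.22207765, -0.14613064, -0.20078011]), 'wrist_torque': array([ 0.02671437,  0.03110902, -0.0331463 ]), 'grip_width': 0.08536788932042838}
```

View pics/scene0.png

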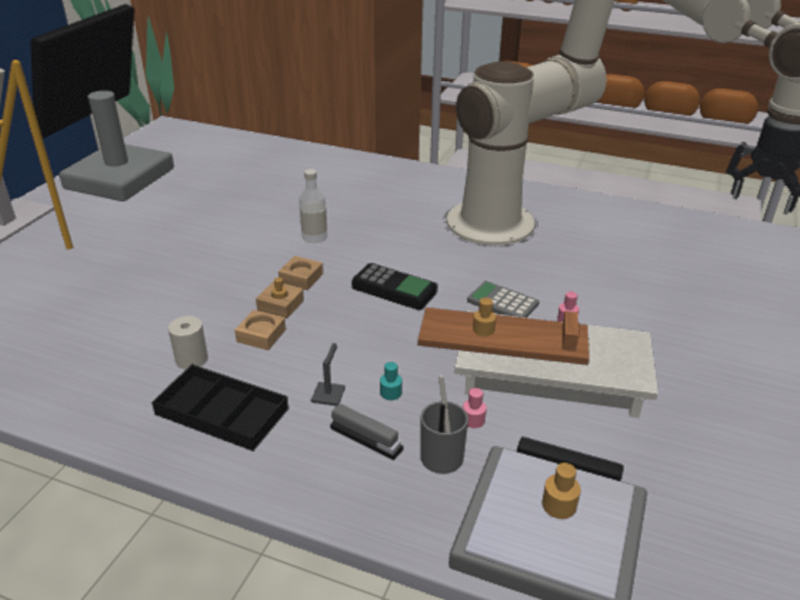

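View pics/top0.png

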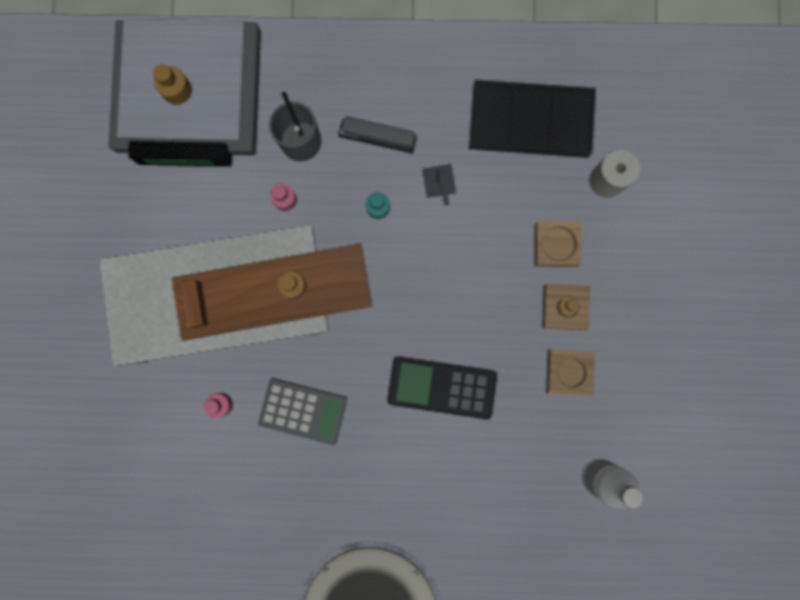

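The views agree. In the top picture (800x600) the plank runs from (180,310) to (365,275), its cleat is at (192,303) and the brass weight at (290,285). The pointer is at (440,180). The empty blocks are at (558,243), with the wider hole, and (572,372), with the smaller hole, so that one should be the medium seat. The brass weight at top left stands on a scale and isn't ours. Next I'll refine the edges.

```bash
cat > m.py <<'E'
from h import *
import sys
c=read_camera("top");im=c["image"]
h=cv2.cvtColor(im,cv2.COLOR_RGB2HSV)
m=((h[...,0]<15)&(h[...,1]>95)&(h[...,2]>40)).astype(np.uint8)
m=cv2.morphologyEx(m,cv2.MORPH_OPEN,np.ones((3,3)))
n,l,s,ct=cv2.connectedComponentsWithStats(m)
for i in range(1,n):
    if s[i,4]>150: print(i,s[i].tolist(),h[l==i].mean(0).round())
cr=im[90:230,60:340];cv2.imwrite("pics/crop1.png",cv2.cvtColor(np.vstack([cv2.resize(cr,(800,400),interpolation=cv2.INTER_CUBIC)]),cv2.COLOR_RGB2BGR))
k=[i for i in range(1,n) if s[i,4]>2000 and s[i,0]<200]
pm=(np.isin(l,k)).astype(np.uint8);pm=cv2.morphologyEx(pm,cv2.MORPH_CLOSE,np.ones((25,25)))
r=cv2.minAreaRect(max(cv2.findContours(pm,0,1)[0],key=cv2.contourArea))
b=cv2.boxPoints(r);w=np.array([at_z(c,p[::-1],.076)[:2] for p in b]);print(b.round(1).tolist(),w.round(4).tolist(),[np.linalg.norm(w[i]-w[i-1]).round(4) for i in range(4)],w.mean(0).round(4))
# holes
g=cv2.cvtColor(im,cv2.COLOR_RGB2GRAY)
for nm,p in(("near",(259,401)),("far",(170,390))):
    q=cv2.resize(im[p[0]-25:p[0]+25,p[1]-25:p[1]+25],None,fx=8,fy=8,interpolation=cv2.INTER_CUBIC)
    cv2.imwrite(f"pics/{nm}.png",cv2.cvtColor(q,cv2.COLOR_RGB2BGR))
q=cv2.resize(im[110:160,285:335],None,fx=8,fy=8,interpolation=cv2.INTER_CUBIC)
A=np.hstack([cv2.imread("pics/near.png"),cv2.imread("pics/far.png")])
B=cv2.resize(im[150:250,110:270],(640,400),interpolation=cv2.INTER_CUBIC)[:,:,::-1]
cv2.imwrite("pics/mont.png",cv2.resize(np.vstack([np.hstack([A]),np.hstack([q[:,:,::-1],B[:,120:520]])]),(600,600)))
E
python3 m.py
```

```text
1 [121, 172, 138, 65, 5424] [ 12. 129.  96.]
[[119.69999694824219, 194.6999969482422], [251.3000030517578, 170.8000030517578], [259.1000061035156, 213.39999389648438], [127.4000015258789, 237.3000030517578]] [[0.5225, 0.3179], [0.5819, 0.0277], [0.4878, 0.0081], [0.4288, 0.2962]] [np.float64(0.0962), np.float64(0.2963), np.float64(0.0961), np.float64(0.2941)] [0.5053 0.1625]
```

View pics/mont.png

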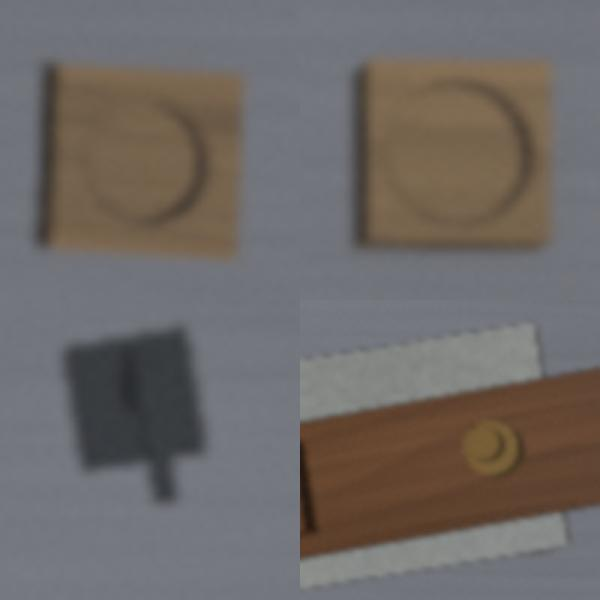

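Top left is the nearer block with the 44 mm hole, centred at about row 260.4, col 399.6. The farther block has the wide hole. The pointer tip is near row 143.2, col 311.8. The weight's knob is near row 197, col 200.7. Next: the weight, riser and seat positions.

```bash
python3 - <<'E'
from h import *
c=read_camera("top");s=read_camera("scene")
print("knob",at_z(c,(197,200.7),.14)[:2],"foot",at_z(c,(198.7,204.3),.108)[:2])
print("hole",at_z(c,(260.4,399.6),.03)[:2]); 
for z in(.065,.07,.075): print("tip",at_z(c,(143.2,311.75),z)[:2])
im=c["image"];h=cv2.cvtColor(im,cv2.COLOR_RGB2HSV)
print("brass hsv",h[197,201],"plank",h[205,180],h[190,240],"riser",h[175,160],"counter",h[150,150])
# brass
for n,cam,box in(("top",c,(180,225,190,220)),("scene",s,(200,240,325,355))):
    H=cv2.cvtColor(cam["image"],cv2.COLOR_RGB2HSV).astype(int);a,b,d,e=box
    m=(H[a:b,d:e,0]>=15)&(H[a:b,d:e,0]<=25)&(H[a:b,d:e,1]>110);y,x=np.nonzero(m)
    if len(y): print(n,len(y),"rows",y.min()+a,y.max()+a,"cols",x.min()+d,x.max()+d)
for p in[(.5157,.1257),(.512,.131),(.515,.128)]:
    print(p,"scene bottom/knobtop",proj(s,(*p,.076)),proj(s,(*p,.14)),"top",proj(c,(*p,.108)),proj(c,(*p,.14)))
# riser
m=((h[...,1]<35)&(h[...,2]>115)).astype(np.uint8);m[:, 240:]=0;m[:140]=0;m[265:]=0
n,l,st,_=cv2.connectedComponentsWithStats(m);print(st[1:][st[1:,4]>200].tolist())
m=np.isin(l,[i for i in range(1,n) if st[i,4]>200]);P=np.argwhere(m).astype(np.float32)
b=cv2.boxPoints(cv2.minAreaRect(P[:,::-1].copy()));w=np.array([at_z(c,p[::-1],.06)[:2] for p in b]);print(b.round(1).tolist(),w.round(4).tolist(),[np.linalg.norm(w[i]-w[i-1]).round(4) for i in range(4)])
# far/near riser edges by line fits
E
cat >/dev/null
```

```text
knob [0.51473794 0.12671061] foot [0.51446886 0.12443789]
hole [ 0.39132347 -0.31023218]
tip [ 0.64869883 -0.10536676]
tip [ 0.64761712 -0.1051179 ]
tip [ 0.64653541 -0.10486904]
brass hsv [ 18 136 120] plank [ 12 134 101] [ 12 121 101] riser [ 50   6 132] counter [114  20 128]
top 313 rows 189 208 cols 194 213
scene 311 rows 209 234 cols 331 346
(0.5157, 0.1257) scene bottom/knobtop (np.float64(230.79327174022896), np.float64(337.4731897089944)) (np.float64(210.61002521968726), np.float64(339.36655399501956)) top (np.float64(198.1154218738975), np.float64(203.7323299857149)) (np.float64(196.5494690250511), np.float64(201.20146079444723))
(0.512, 0.131) scene bottom/knobtop (np.float64(230.4537665227014), np.float64(339.8532752891066)) (np.float64(210.28035751036884), np.float64(341.8126466730812)) top (np.float64(199.78249681289972), np.float64(201.20403439230125)) (np.float64(198.26804992260455), np.float64(198.59410113664535))
(0.515, 0.128) scene bottom/knobtop (np.float64(230.84518487561422), np.float64(338.40832236568883)) (np.float64(210.6612983325025), np.float64(340.3285675881234)) top (np.float64(198.41793448379127), np.float64(202.65006733720656)) (np.float64(196.8613604725206), np.float64(200.08553597760246))
[[0, 140, 240, 125, 24293]]
[[-0.0, 140.0], [239.0, 140.0], [239.0, 264.0], [0.0, 264.0]] [[0.6434, 0.6033], [0.6539, 0.0586], [0.3757, 0.0504], [0.3631, 0.5841]] [np.float64(0.2809), np.float64(0.5448), np.float64(0.2784), np.float64(0.5338)]
```

```bash
cat >> h.py <<'E'
from scipy.spatial.transform import Rotation as R
U=np.array([.2005,-.9797])
def yawR(u):  # tool z down, tool y along -u
    y=np.array([-u[0],-u[1],0]);y/=np.linalg.norm(y);z=np.array([0,0,-1.]);return R.from_matrix(np.c_[np.cross(y,z),y,z])
def rel(p,Rt,o=None):
    o=o or observe();R0=R.from_quat(o["tool_rot"])
    return "shift cm",(R0.inv().apply(np.array(p)-o["ee_pos"])*100).round(2).tolist(),"rot",(R0.inv()*Rt).as_rotvec(degrees=True).round(2).tolist()
E
python3 - <<'E'
from h import *
c=read_camera("top")
im=c["image"];h=cv2.cvtColor(im,cv2.COLOR_RGB2HSV)
m=((h[...,1]<12)&(h[...,2]>100)).astype(np.uint8);m[:, 240:]=0;m[:140]=0;m[265:]=0
m=cv2.morphologyEx(m,cv2.MORPH_OPEN,np.ones((3,3)))
n,l,st,_=cv2.connectedComponentsWithStats(m);print(st[1:][st[1:,4]>200].tolist())
m=np.isin(l,[i for i in range(1,n) if st[i,4]>200]);P=np.argwhere(m).astype(np.float32)
b=cv2.boxPoints(cv2.minAreaRect(P[:,::-1].copy()));w=np.array([at_z(c,p[::-1],.06)[:2] for p in b]);print(b.round(1).tolist(),w.round(4).tolist(),[np.linalg.norm(w[i]-w[i-1]).round(4) for i in range(4)])
for i in range(4): d=w[i]-w[i-1];print((d/np.linalg.norm(d)).round(4))
print(rel((.515,.1265,.20),yawR(U)))
E
```

```text
[[70, 158, 160, 98, 6753]]
[[66.30000305175781, 181.1999969482422], [218.10000610351562, 156.5], [230.39999389648438, 232.10000610351562], [78.5999984741211, 256.79998779296875]] [[0.5521, 0.4458], [0.6153, 0.1046], [0.4457, 0.0716], [0.3832, 0.4085]] [np.float64(0.1731), np.float64(0.347), np.float64(0.1728), np.float64(0.3426)]
[0.9764 0.2158]
[ 0.1819 -0.9833]
[-0.9816 -0.1907]
[-0.1824  0.9832]
('shift cm', [-45.49, -30.25, 3.13], 'rot', [-0.0, 0.0, -28.69])
```

carry_out --targets "0 -5 -3 0 0 0 -4; 0 -9 -6 0 0 0 -8; 0 -13 -9 0 0 0 -12; 0 -17 -12 0 0 0 -16; 0 -21.5 -14.5 0 0 0 -20; 0 -26 -17.5 0 0 0 -24; 0 -30 -20 1 0 0 -28; 0 -34 -22.5 1 0 0 -28.5" --newtons 60

```text
t: 2.7
ee_pos: [0.4229, 0.2392, 0.2212]
tool_rot: [-0.1, 0.995, 0.0, -0.0]
contact_force: [1.2, 1.0, 0.2]
grip_width: 0.0851
```

```bash
python3 - <<'E'
from h import *
o=observe();print(o["t"],o["ee_pos"],rel((.515,.1265,.20),yawR(U),o))
E
```

```text
2.7 [0.42291049 0.23922061 0.22117586] ('shift cm', [-6.78, -12.88, 2.11], 'rot', [0.01, -0.01, -0.09])
```

carry_out --targets "0 -2.2 -4.2 0.7 0 0 0; 0 -4.4 -8.4 1.4 0 0 0; 0 -6.4 -12.3 2.1 0 0 0; 0 -6.4 -12.3 2.1 0 0 0; 0 -6.4 -12.3 2.1 0 0 0; 0 -6.4 -12.3 2.1 0 0 0"

```text
t: 3.3
ee_pos: [0.5088, 0.1338, 0.2007]
tool_rot: [-0.1, 0.995, 0.0, -0.0]
contact_force: [0.2, 0.3, 1.0]
grip_width: 0.0854
```

```bash
python3 - <<'E'
from h import *
o=observe();print(o["t"],o["ee_pos"],rel((.515,.1265,.112),yawR(U),o),o["contact_force"])
c=read_camera("scene");im=c["image"][140:260,270:430]
cv2.imwrite("pics/s2.png",cv2.cvtColor(cv2.resize(im,(800,600),interpolation=cv2.INTER_CUBIC),cv2.COLOR_RGB2BGR))
print(proj(c,o["ee_pos"]),"tip px in crop",[(a-b)*5 for a,b in zip(proj(c,o["ee_pos"]),(140,270))])
E
```

```text
3.3 [0.50883436 0.13378886 0.20070016] ('shift cm', [-0.46, -0.84, 8.87], 'rot', [0.02, -0.0, -0.14]) [0.17492587 0.31984676 0.95345112]
(np.float64(189.6342024834969), np.float64(345.2316733750784)) tip px in crop [np.float64(248.17101241748446), np.float64(376.158366875392)]
```

View pics/s2.png

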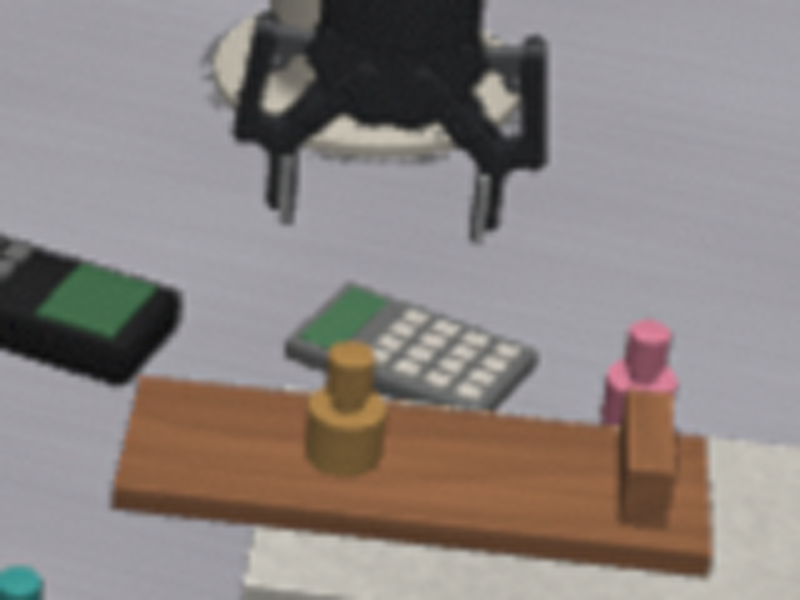

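The crop shows the open gripper above and slightly right of the brass weight, whose knob is at crop (350,360). That fits the 8 mm shift still to make. Now descend.

carry_out --targets "0 -0.5 -0.8 1 0 0 0; 0 -0.5 -0.8 4 0 0 0; 0 -0.5 -0.8 6.5 0 0 0; 0 -0.5 -0.8 8.2 0 0 0; 0 -0.5 -0.8 8.8 0 0 0; 0 -0.5 -0.8 8.8 0 0 0; 90 -0.5 -0.8 8.8 0 0 0; 150 -0.5 -0.8 8.8 0 0 0" --newtons 60

```text
t: 4.15
ee_pos: [0.5167, 0.1263, 0.1139]
tool_rot: [-0.099, 0.995, -0.0, 0.001]
contact_force: [0.7, 0.4, 0.5]
grip_width: 0.0589
```

carry_out --targets "220 0 0 0 0 0 0; 220 0 0 0 0 0 0; 220 0 0 0 0 0 0; 220 0 0 0 0 0 0"

```text
t: 4.55
ee_pos: [0.5162, 0.1264, 0.1133]
tool_rot: [-0.099, 0.995, 0.0, 0.001]
contact_force: [-1.0, 0.5, 4.2]
grip_width: 0.0222
```

```bash
python3 - <<'E'
from h import *
o=observe();print(o["t"],o["ee_pos"],o["contact_force"],o["grip_width"])
print(rel((.515,.1265,.25),yawR(U),o),rel((.3915,-.311,.2),yawR(U),o))
for n in("top","scene"):
    c=read_camera(n);[print(q,n,[(np.round(r["pixel"],1),round(r["confidence"],2),at_z(c,r["pixel"],z)[:2].round(4)) for r in spot_point(q,n)[:3]]) for q,z in(("weight",.076),("seat_medium_hole0",.03),("seat_medium",0))]
E
```

```text
4.55 [0.51615394 0.1263661  0.1132648 ] [-0.98856776  0.54047133  4.15041076] 0.02216980968132899
('shift cm', [0.1, 0.04, -13.67], 'rot', [-0.0, 0.06, -0.18]) ('shift cm', [20.85, -40.41, -8.7], 'rot', [-0.0, 0.06, -0.18])
weight top [(array([140.9, 200.5]), 0.84, array([0.6467, 0.1428])), (array([147.2, 265.4]), 0.62, array([ 0.6353, -0.0022])), (array([199.9, 207.6]), 0.36, array([0.5151, 0.1224]))]
seat_medium_hole0 top [(array([259.6, 401.4]), 0.56, array([ 0.3932, -0.3143]))]
seat_medium top [(array([260.1, 395.6]), 0.75, array([ 0.3912, -0.3079])), (array([212.1, 133.3]), 0.41, array([0.4896, 0.3094]))]
weight scene [(array([232.1, 338. ]), 0.78, array([0.5205, 0.1285])), (array([293.5, 330.2]), 0.67, array([0.7413, 0.1748])), (array([274.5, 267.7]), 0.65, array([0.7361, 0.0223]))]
seat_medium_hole0 scene [(array([184.9, 210.3]), 0.76, array([ 0.3828, -0.3149]))]
seat_medium scene [(array([193.3, 209.9]), 0.96, array([ 0.3854, -0.3173]))]
```

carry_out --targets "220 0 0 -1 0 0 0; 220 0 0 -3 0 0 0; 220 0 0 -6 0 0 0; 220 1.5 -3 -7 0 0 0; 220 3 -6 -7 0 0 0; 220 5 -10 -7 0 0 0; 220 7 -14 -7 0 0 0; 220 9 -18 -7 0 0 0"

```text
t: 5.75
ee_pos: [0.4614, -0.0692, 0.1818]
tool_rot: [-0.099, 0.995, 0.0, -0.001]
contact_force: [0.7, 0.2, -3.2]
grip_width: 0.0223
```

carry_out --targets "220 2 -4 0 0 0 0; 220 4 -8 0 0 0 0; 220 6 -12 0 0 0 0; 220 8 -16 0 0 0 0; 220 10 -19.5 0 0 0 0; 220 11.2 -21.8 0 0 0 0; 220 11.2 -21.8 0 0 0 0; 220 11.2 -21.8 0 0 0 0"

```text
t: 6.55
ee_pos: [0.3955, -0.3034, 0.1817]
tool_rot: [-0.098, 0.995, 0.001, -0.001]
contact_force: [0.1, 0.6, -4.5]
grip_width: 0.0222
```

```bash
python3 - <<'E'
from h import *
o=observe();print(o["t"],o["ee_pos"],o["contact_force"],o["grip_width"],R.from_quat(o["tool_rot"]).as_matrix().round(4).tolist())
print(rel((.3915,-.311,.10),yawR(U),o))
for n,b in(("top",(225,295,360,440)),("scene",(150,220,170,250))):
    c=read_camera(n);a=c["image"][b[0]:b[1],b[2]:b[3]]
    print(n,"tcp",proj(c,o["ee_pos"]),[(p["pixel"],p["confidence"]) for p in spot_point("seat_medium_hole0",n)[:1]],"exp weight bottom px",proj(c,o["ee_pos"]-[0,0,.037]),"hole",proj(c,(.3915,-.311,.03)),[(p["pixel"],p["confidence"]) for p in spot_point("weight",n)[:3]])
    cv2.imwrite(f"pics/{n}3.png",cv2.cvtColor(cv2.resize(a,(560,490) if n=="top" else (560,490),interpolation=cv2.INTER_CUBIC),cv2.COLOR_RGB2BGR))
E
```

```text
6.55 [ 0.3954532  -0.30343501  0.18172143] [ 0.11130841  0.63233127 -4.50182237] 0.022203724099137054 [[-0.9806, -0.1959, -0.0014], [-0.1959, 0.9806, 0.0021], [0.001, 0.0023, -1.0]]
('shift cm', [0.53, -0.68, 8.17], 'rot', [0.13, -0.05, -0.27])
top tcp (np.float64(260.0559725039383), np.float64(414.0045515897058)) [([259.5, 403.4], 0.69)] exp weight bottom px (np.float64(259.6320960744946), np.float64(409.27398747653194)) hole (np.float64(260.32954484392565), np.float64(399.94110451700493)) [([282.8, 155.4], 0.73), ([139.1, 200.8], 0.7), ([144.2, 266.2], 0.61)]
scene tcp (np.float64(143.4779600253056), np.float64(208.23717898508215)) [([185.7, 209.6], 0.89)] exp weight bottom px (np.float64(154.74992081302992), np.float64(209.12887681890626)) hole (np.float64(186.5858774843666), np.float64(210.1290219120317)) [([292.5, 332.6], 0.88), ([154.8, 209.2], 0.8), ([271.4, 270.3], 0.54)]
```

View pics/scene3.png

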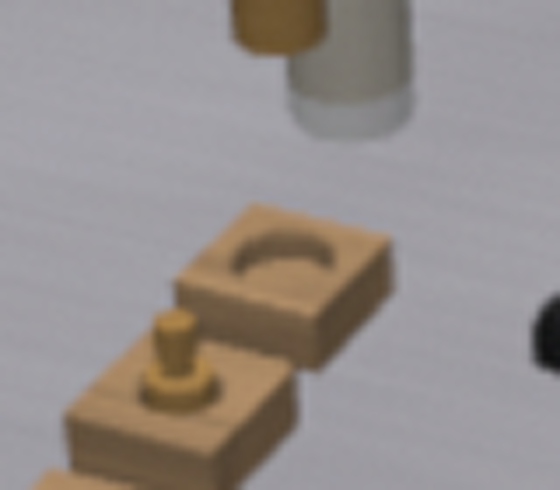

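The crop shows the foot at about (280,50) in line above the empty hole, centre about (283,256), with the small weight in the block in front of it. The prediction agrees to within a pixel. Go down to just above the mouth.

carry_out --targets "220 0.5 -0.7 2 0 0 0; 220 0.5 -0.7 5 0 0 0; 220 0.5 -0.7 8 0 0 0; 220 0.5 -0.7 9.5 0 0 0; 220 0.5 -0.7 10.3 0.1 0 -0.3; 220 0.5 -0.7 10.5 0.1 0 -0.3; 220 0.5 -0.7 10.5 0.1 0 -0.3; 220 0.5 -0.7 10.5 0.1 0 -0.3"

```text
t: 7.65
ee_pos: [0.3935, -0.3124, 0.0789]
tool_rot: [-0.102, 0.995, -0.002, 0.001]
contact_force: [0.8, -0.3, -3.9]
grip_width: 0.0221
```

```bash
python3 - <<'E'
from h import *
o=observe();print(o["t"],o["ee_pos"],o["contact_force"],o["grip_width"])
print(rel((.3915,-.311,.0523),yawR(U),o))
T=[]
for n,b in(("top",(240,280,380,420)),("scene",(165,205,190,230))):
    c=read_camera(n);a=c["image"][b[0]:b[1],b[2]:b[3]]
    pr=lambda p:[round(v,1) for v in((proj(c,p)[0]-b[0]+.5)*10,(proj(c,p)[1]-b[2]+.5)*10)]
    print(n,"exp weight bottom crop",pr(o["ee_pos"]-[0,0,.0373]),"foot top",pr(o["ee_pos"]-[0,0,.0053]),"knobtop",pr(o["ee_pos"]+[0,0,.0267]),"hole",pr((.3915,-.311,.03)))
    T.append(cv2.resize(a,(400,400),interpolation=cv2.INTER_CUBIC))
cv2.imwrite("pics/h4.png",cv2.cvtColor(np.hstack(T),cv2.COLOR_RGB2BGR))
E
```

```text
7.65 [ 0.39346448 -0.31242979  0.07888166] [ 0.82453355 -0.32639106 -3.91911334] 0.022128898672613626
('shift cm', [0.17, 0.19, 2.66], 'rot', [-0.23, 0.06, 0.13])
top exp weight bottom crop [np.float64(200.9), np.float64(222.8)] foot top [np.float64(204.1), np.float64(257.4)] knobtop [np.float64(207.6), np.float64(294.1)] hole [np.float64(208.3), np.float64(204.4)]
scene exp weight bottom crop [np.float64(191.1), np.float64(196.5)] foot top [np.float64(101.3), np.float64(189.1)] knobtop [np.float64(9.2), np.float64(181.5)] hole [np.float64(220.9), np.float64(206.3)]
```

View pics/h4.png

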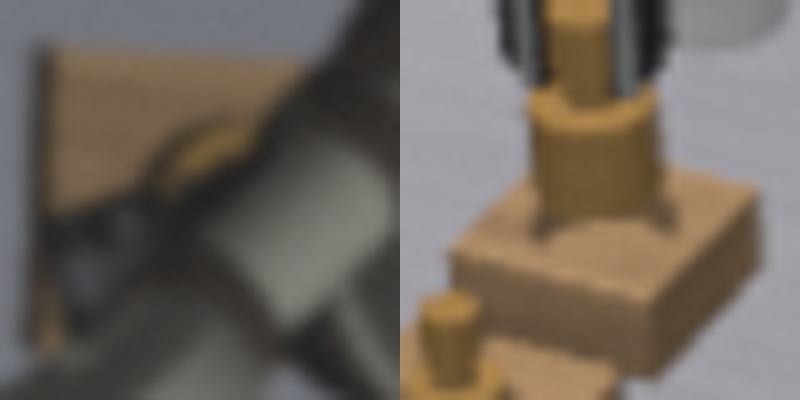

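The left tile is blocked by the wrist. In the right tile the foot is centred at about x=198 and the hole rim at about x=206, which matches the predicted 2 mm offset. I'll correct it and lower in steps.

carry_out --targets "220 0.17 0.17 0.1 -0.2 0 0.1; 220 0.17 0.17 0.3 -0.2 0 0.1; 220 0.17 0.17 0.6 -0.2 0 0.1; 220 0.17 0.17 0.9 -0.2 0 0.1; 220 0.17 0.17 1.1 -0.2 0 0.1; 220 0.17 0.17 1.3 -0.2 0 0.1; 220 0.17 0.17 1.5 -0.2 0 0.1"

```text
t: 8.45
ee_pos: [0.3912, -0.3109, 0.0628]
tool_rot: [-0.101, 0.995, 0.0, 0.0]
contact_force: [1.8, -0.5, -3.0]
grip_width: 0.0221
```

```bash
python3 - <<'E'
from h import *
o=observe();print(o["t"],o["ee_pos"],o["contact_force"],o["wrist_torque"],o["grip_width"])
print(rel((.3915,-.311,.0523),yawR(U),o))
E
```

```text
8.45 [ 0.3911984 -0.3109319  0.0627942] [ 1.83531429 -0.51627094 -2.96979642] [-0.24852683 -0.27400793 -0.01750884] 0.02209409676379928
('shift cm', [-0.03, -0.01, 1.05], 'rot', [0.02, 0.05, 0.01])
```

carry_out --targets "220 0 0 0.2 0 0 0; 220 0 0 0.4 0 0 0; 220 0 0 0.6 0 0 0; 220 0 0 0.8 0 0 0; 220 0 0 1.0 0 0 0; 220 0 0 1.1 0 0 0; 220 0 0 1.2 0 0 0; 220 0 0 1.2 0 0 0"

```text
t: 9.25
ee_pos: [0.3914, -0.3108, 0.0522]
tool_rot: [-0.101, 0.995, 0.0, 0.0]
contact_force: [0.9, 2.6, 9.6]
grip_width: 0.0222
```

Force +9.6 N at z=0.0522, which is the expected seated height. Release and rise.

carry_out --targets "220 0 0 -0.1 0 0 0; 120 0 0 -0.1 0 0 0; 0 0 0 -0.1 0 0 0; 0 0 0 -0.1 0 0 0; 0 0 0 -0.1 0 0 0; 0 0 0 -3 0 0 0; 0 0 0 -7 0 0 0; 0 0 0 -12 0 0 0"

```text
t: 10.05
ee_pos: [0.3895, -0.3091, 0.17]
tool_rot: [-0.101, 0.995, 0.003, -0.001]
contact_force: [1.1, -0.9, 0.2]
grip_width: 0.0856
```

```bash
python3 - <<'E'
from h import *
o=observe();print(o["t"],o["ee_pos"],o["contact_force"],o["wrist_torque"],o["grip_width"])
print(rel((.4822,.2752,.18),yawR(U),o))
T=[]
for n,b in(("top",(110,250,110,340)),("scene",(150,220,160,300))):
    c=read_camera(n);a=c["image"][b[0]:b[1],b[2]:b[3]]
    print(n,[(q,np.round(p["pixel"],1).tolist(),round(p["confidence"],2),at_z(c,p["pixel"],z)[:2].round(4).tolist()) for q,z in(("plank_cleat",.112),("plank_end",.068),("mark_tip",.07),("weight",.015)) for p in spot_point(q,n)[:2]])
    T.append(cv2.resize(a,(800,480) if n=="top" else (800,400),interpolation=cv2.INTER_CUBIC))
    cv2.imwrite(f"pics/{n}5.png",cv2.cvtColor(T[-1],cv2.COLOR_RGB2BGR))
    cv2.imwrite(f"pics/raw_{n}5.png",cv2.cvtColor(c["image"],cv2.COLOR_RGB2BGR))
E
python3 m.py | tail -1
```

```text
10.05 [ 0.38949296 -0.30906063  0.16995523] [ 1.11839131 -0.86717819  0.171095  ] [-0.00799151 -0.02570829  0.0170077 ] 0.08562738047414953
('shift cm', [-20.8, 55.38, -0.7], 'rot', [0.36, -0.13, 0.01])
top [('plank_cleat', [95.6, 263.2], 0.68, [0.741, 0.0038]), ('plank_cleat', [213.0, 131.5], 0.56, [0.4801, 0.2783]), ('plank_end', [192.5, 250.7], 0.65, [0.5344, 0.0283]), ('weight', [137.8, 201.6], 0.83, [0.6674, 0.1514]), ('weight', [260.1, 401.7], 0.6, [0.3918, -0.3185])]
scene [('plank_cleat', [227.0, 400.9], 0.57, [0.4868, 0.2789]), ('plank_end', [225.7, 295.4], 0.62, [0.5263, 0.0143]), ('plank_end', [190.2, 211.1], 0.21, [0.4588, -0.2698]), ('mark_tip', [240.5, 234.0], 0.66, [0.6454, -0.1075]), ('weight', [291.3, 331.4], 0.7, [0.6722, 0.161]), ('weight', [271.5, 271.7], 0.66, [0.6608, 0.0017])]
[[119.69999694824219, 194.6999969482422], [251.1999969482422, 170.8000030517578], [259.0, 213.39999389648438], [127.4000015258789, 237.3000030517578]] [[0.5225, 0.3179], [0.5819, 0.0279], [0.4878, 0.0083], [0.4288, 0.2962]] [np.float64(0.0962), np.float64(0.2961), np.float64(0.0961), np.float64(0.2939)] [0.5052 0.1626]
```

View pics/scene5.png

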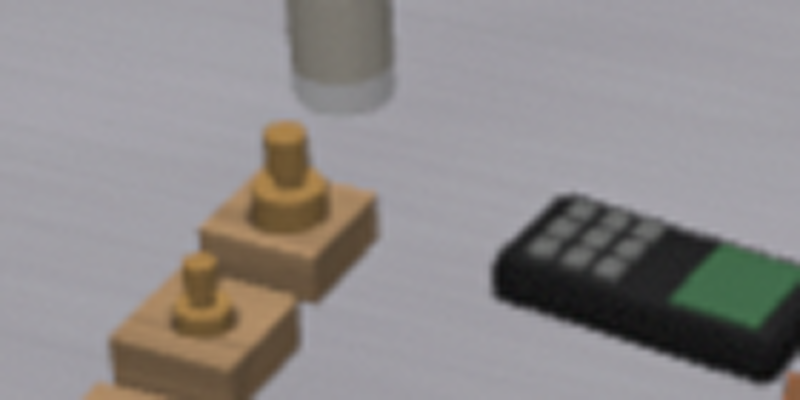

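The weight stands home in its block and the neighbouring weight is untouched. Now travel to the cleat.

carry_out --targets "0 -1.7 4.5 -0.5 0 0 0; 0 -3.4 9 -0.7 0.3 0 0; 0 -5.1 13.5 -0.7 0.3 0 0; 0 -6.8 18 -0.7 0.3 0 0; 0 -8.5 22.5 -0.7 0.3 0 0; 0 -10.2 27 -0.7 0.3 0 0; 0 -11.9 31.5 -0.7 0.3 0 0; 0 -13.6 36 -0.7 0.3 0 0"

```text
t: 11.4
ee_pos: [0.4515, 0.0714, 0.178]
tool_rot: [-0.101, 0.995, -0.002, 0.0]
contact_force: [1.9, 0.2, -0.2]
grip_width: 0.0857
```

carry_out --targets "0 -1.7 4.5 0 0 0 0; 0 -3.4 9 0 0 0 0; 0 -5.1 13.5 0 0 0 0; 0 -6.6 17.5 0 0 0 0; 0 -7.2 19 0 0 0 0; 0 -7.2 19 0 0 0 0; 0 -7.2 19 0 0 0 0; 0 -7.2 19 0 0 0 0"

```text
t: 12.2
ee_pos: [0.4841, 0.2685, 0.1773]
tool_rot: [-0.1, 0.995, -0.002, -0.0]
contact_force: [-0.5, 0.1, -0.2]
grip_width: 0.0854
```

```bash
cat > e.py <<'E'
from h import *
from scipy.ndimage import map_coordinates,gaussian_filter1d
o=observe();print(o["t"],o["ee_pos"],R.from_quat(o["tool_rot"]).as_matrix()[:2,1])
c=read_camera("top");im=cv2.cvtColor(cv2.imread("pics/raw_top5.png"),cv2.COLOR_BGR2RGB)
h=im.astype(float)
def edge(A,B,z,ch,hw=6):
    """refine the world line A-B at height z: strongest gradient across it in channel function ch"""
    A=np.array(A);B=np.array(B);d=(B-A)/np.linalg.norm(B-A);nrm=np.array([-d[1],d[0]]);t=np.arange(-.012,.0121,.0005);F=ch(h);P=[]
    for s in np.linspace(.06,.94,60):
        q=A+s*(B-A);px=np.array([proj(c,(*(q+nrm*v),z)) for v in t]).T
        g=np.abs(np.gradient(gaussian_filter1d(map_coordinates(F,px,order=1),3)));k=(g[3:-3]**4);P.append(q+nrm*((t[3:-3]*k).sum()/k.sum()))
    P=np.array(P)
    for _ in range(3):
        m=P.mean(0);u=np.linalg.svd(P-m)[2][0];u*=np.sign(u@d);r=(P-m)@[-u[1],u[0]];P=P[np.abs(r)<max(.0015,np.std(r)*1.5)]
    return m,u,np.std(r),len(P)
sat=lambda h:h[...,0]-h[...,2]
ctr=np.array([.5052,.1626]);V=np.array([.9797,.2005]);f=ctr+.15*U;b=ctr-.15*U
res={}
for n,A,B,z,ch in(("pl+",f+.05*V,b+.05*V,.076,sat),("pl-",f-.05*V,b-.05*V,.076,sat),("front",f-.05*V,f+.05*V,.076,sat)):
    res[n]=edge(A,B,z,ch);print(n,[np.round(x,4) for x in res[n]])
for n,A,B in(("r+",(.6153,.1046),(.5521,.4458)),("r-",(.4457,.0716),(.3832,.4085)),("rout+",(.613,.105),(.58,.098)),("rout-",(.475,.077),(.45,.072)),("rback",(.552,.443),(.383,.408))):
    res[n]=edge(A,B,.06,sat);print(n,[np.round(x,4) for x in res[n]])
E
python3 e.py
```

```text
12.2 [0.48408204 0.26845141 0.17732722] [-0.19908677  0.97997349]
pl+ [array([0.5534, 0.1725]), array([-0.2021,  0.9794]), np.float64(0.0001), np.int64(60)]
pl- [array([0.4572, 0.1528]), array([-0.1987,  0.9801]), np.float64(0.0002), np.int64(60)]
front [array([0.5351, 0.0163]), array([0.9798, 0.1998]), np.float64(0.0001), np.int64(60)]
r+ [array([0.5831, 0.2751]), array([-0.1815,  0.9834]), np.float64(0.0002), np.int64(60)]
r- [array([0.4155, 0.2414]), array([-0.1819,  0.9833]), np.float64(0.0004), np.int64(53)]
rout+ [array([0.5966, 0.101 ]), array([-0.9803, -0.1975]), np.float64(0.0002), np.int64(60)]
rout- [array([0.4614, 0.0754]), array([-0.9874, -0.1585]), np.float64(0.0005), np.int64(53)]
rback [array([0.4678, 0.4241]), array([-0.9832, -0.1826]), np.float64(0.0003), np.int64(60)]
```

View pics/top5.png

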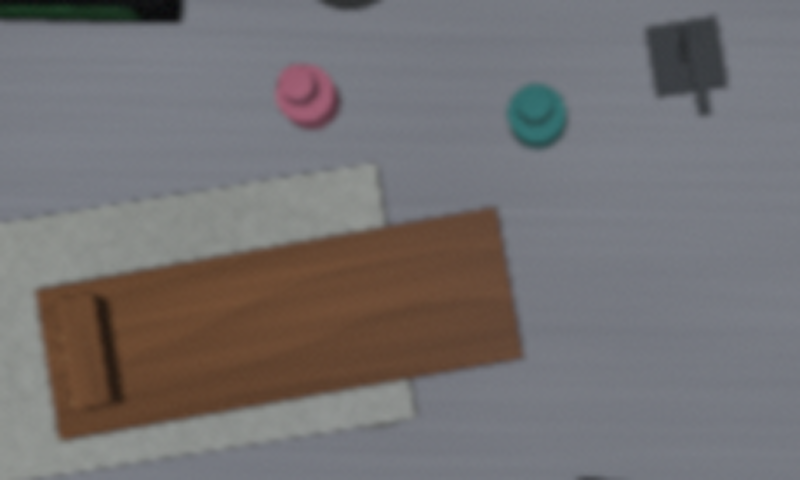

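The fits hold together: riser width 171 mm and length 341 mm, front end 72 mm past the edge, pointer 212 mm out and 79.8 mm to the side. The slide is about 140 mm along (0.182, -0.983), with a turn of about 1° to square the plank with the riser. Now descend on the cleat.

```bash
python3 - <<'E'
from h import *
print(rel((.4821,.2753,.083),yawR(np.array([.2004,-.9797]))))
E
```

```text
('shift cm', [0.06, 0.74, 9.44], 'rot', [-0.22, -0.03, -0.09])
```

carry_out --targets "0 0.1 0.7 1 -0.2 0 0; 0 0.1 0.7 4 -0.2 0 0; 0 0.1 0.7 7 -0.2 0 0; 0 0.1 0.7 8.6 -0.2 0 0; 0 0.1 0.7 9.4 -0.2 0 0; 0 0.1 0.7 9.4 -0.2 0 0; 0 0.1 0.7 9.4 -0.2 0 0" --newtons 40

```text
t: 12.95
ee_pos: [0.4824, 0.2764, 0.0843]
tool_rot: [-0.101, 0.995, 0.0, 0.001]
contact_force: [0.3, 0.3, 1.1]
grip_width: 0.0854
```

```bash
python3 - <<'E'
from h import *
o=observe();print(o["contact_force"],o["ee_pos"],rel((.4821,.2753,.083),yawR(np.array([.2004,-.9797]))))
c=read_camera("scene");im=c["image"][160:260,330:470]
cv2.imwrite("pics/s6.png",cv2.cvtColor(cv2.resize(im,(700,500),interpolation=cv2.INTER_CUBIC),cv2.COLOR_RGB2BGR))
E
```

```text
[0.27526209 0.25651559 1.08969046] [0.48238915 0.27640685 0.08431028] ('shift cm', [0.05, -0.1, 0.13], 'rot', [0.01, 0.08, 0.0])
```

View pics/s6.png

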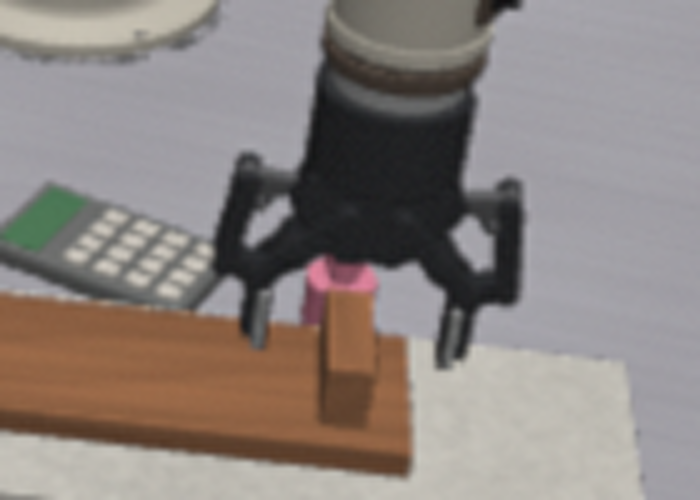

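The fingers stand at crop x of about 258 and 452, with the cleat between them at about 350. Close.

carry_out --targets "60 0 -0.1 0 0 0 0; 120 0 -0.1 0 0 0 0; 160 0 -0.1 0 0 0 0; 190 0 -0.1 0 0 0 0; 220 0 -0.1 0 0 0 0; 220 0 -0.1 0 0 0 0; 220 0 -0.1 0 0 0 0; 220 0 -0.1 0 0 0 0" --newtons 40

```text
t: 13.8
ee_pos: [0.4822, 0.2753, 0.0838]
tool_rot: [-0.101, 0.995, -0.0, 0.0]
contact_force: [0.1, -0.5, 2.8]
grip_width: 0.0233
```

```bash
python3 - <<'E'
from h import *
o=observe();print(o["contact_force"],o["wrist_torque"],o["grip_width"],o["ee_pos"])
R0=R.from_quat(o["tool_rot"]);print(R0.as_matrix().round(4).tolist())
d=np.array([.1818,-.9833,0])*.14;print(rel(o["ee_pos"]+d,yawR(d[:2])))
E
python3 - <<'E'
import re;s=open('m.py').read().split('# holes')[0];open('m2.py','w').write(s)
E
python3 m2.py|tail -1
```

```text
[ 0.09054559 -0.49442296  2.77078758] [-0.21388586  0.02396714 -0.00484254] 0.023329415632572466 [0.48222304 0.27534292 0.08383876]
[[-0.9796, -0.2008, 0.0005], [-0.2008, 0.9796, -0.0], [-0.0005, -0.0001, -1.0]]
('shift cm', [0.27, -14.0, 0.0], 'rot', [-0.01, 0.03, 1.11])
[[119.5, 194.6999969482422], [251.3000030517578, 170.8000030517578], [259.0, 213.39999389648438], [127.19999694824219, 237.1999969482422]] [[0.5225, 0.3182], [0.5817, 0.0276], [0.4877, 0.0081], [0.4289, 0.2966]] [np.float64(0.0961), np.float64(0.2966), np.float64(0.096), np.float64(0.2944)] [0.5052 0.1626]
```

carry_out --targets "220 0 -0.5 0.05 0 0 0; 220 0 -2 0.05 0 0 0.2; 220 0 -3.5 0.05 0 0 0.4; 220 0 -5 0.05 0 0 0.6; 220 0.1 -6.5 0.05 0 0 0.8; 220 0.1 -8 0.05 0 0 1.1; 220 0.1 -9.5 0.05 0 0 1.1; 220 0.1 -11 0.05 0 0 1.1"

```text
t: 14.65
ee_pos: [0.5037, 0.1677, 0.0839]
tool_rot: [-0.091, 0.996, 0.001, 0.001]
contact_force: [-0.5, 4.1, 6.7]
grip_width: 0.023
```

carry_out --targets "220 0 -0.7 0 0 0 0; 220 0 -1.3 0 0 0 0; 220 0 -1.8 0 0 0 0; 220 0 -2 0 0 0 0; 220 0 -2 0 0 0 0; 220 0 -2 0 0 0 0"

```text
t: 15.25
ee_pos: [0.5074, 0.1481, 0.0839]
tool_rot: [-0.091, 0.996, 0.001, 0.001]
contact_force: [-0.5, 1.8, 6.1]
grip_width: 0.0234
```

```bash
cat > f.py <<'E'
from h import *
import subprocess
o=observe();print(o["t"],o["contact_force"].round(2),o["wrist_torque"].round(2),o["grip_width"],o["ee_pos"].round(4),R.from_quat(o["tool_rot"]).as_matrix().round(4).tolist())
u=np.array([.1818,-.9833]);v=np.array([.9833,.1818]);R0=R.from_quat(o["tool_rot"])
ty=-R0.as_matrix()[:2,1];ty/=np.linalg.norm(ty)
print("advance",(o["ee_pos"][:2]-[.48222,.27534])@u,"yaw err deg",np.degrees(np.cross(u,ty)))
E
python3 f.py
python3 - <<'E'
from h import *
exec(open('e.py').read().split("sat=")[0].split("o=observe")[0])
src=open('e.py').read()
c=read_camera("top");im=c["image"];h=im.astype(float);cv2.imwrite("pics/raw_top7.png",im[:,:,::-1])
exec("def edge"+src.split("def edge")[1].split("sat=")[0])
sat=lambda h:h[...,0]-h[...,2]
o=observe();u=np.array([.1818,-.9833]);v=np.array([.9833,.1818])
f=o["ee_pos"][:2]+.265*u
for n,A,B in(("front",f-.05*v,f+.05*v),("e+",f+.05*v,f+.05*v-.15*u),("e-",f-.05*v,f-.05*v-.15*u)):
    m,d,s,k=edge(A,B,.076,sat);print(n,m.round(4),d.round(4),s.round(4),k,"s",(m@u).round(4),"lat",(m@v-.5379).round(4))
print("tip s .2211; spot",[(p["pixel"],p["confidence"],at_z(c,p["pixel"],.07)[:2]@u) for p in spot_point("mark_tip","top")[:1]],[(p["pixel"],p["confidence"],at_z(c,p["pixel"],.068)[:2]@u) for p in spot_point("plank_end","top")[:1]])
s=read_camera("scene")
A=cv2.resize(im[110:200,240:340],(500,450),interpolation=cv2.INTER_CUBIC);B=cv2.resize(s["image"][215:275,220:280],(300,300),interpolation=cv2.INTER_CUBIC)
Z=np.zeros((450,800,3),np.uint8);Z[:,:500]=A;Z[:300,500:]=B;cv2.imwrite("pics/f7.png",Z[:,:,::-1])
E
```

```text
15.25 [-0.5   1.81  6.13] [ 0.28  0.18 -0.09] 0.023387501193445865 [0.5074 0.1481 0.0839] [[-0.9834, -0.1815, 0.0017], [-0.1815, 0.9834, 0.0013], [-0.0019, 0.001, -1.0]]
advance 0.12971047580493048 yaw err deg -0.020293396258505705
front [ 0.5554 -0.1112] [0.9837 0.1799] 0.0001 60 s 0.2103 lat -0.012
e+ [ 0.5901 -0.0298] [-0.1795  0.9838] 0.0001 60 s 0.1366 lat 0.0369
e- [ 0.4931 -0.0478] [-0.1801  0.9837] 0.0002 60 s 0.1366 lat -0.0618
tip s .2211; spot [([141.0, 310.8], 0.96, np.float64(0.2198300962565063))] [([185.5, 310.9], 0.84, np.float64(0.20373338368460103))]f.py:6: DeprecationWarning: Arrays of 2-dimensional vectors are deprecated. Use arrays of 3-dimensional vectors instead. (deprecated in NumPy 2.0)
  print("advance",(o["ee_pos"][:2]-[.48222,.27534])@u,"yaw err deg",np.degrees(np.cross(u,ty)))
```

View pics/f7.png

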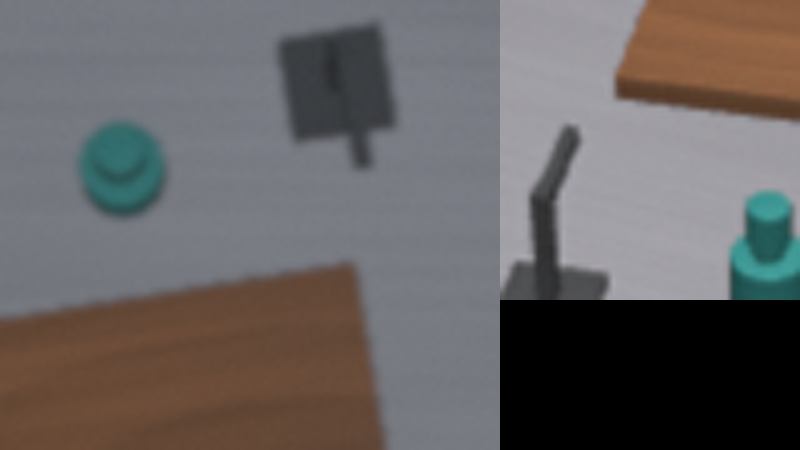

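The plank is square to the riser (direction 0.180 against 0.182) and its front is about 11 mm short of the pointer. In the crop the pointer tip is at (362,166), and the front edge extended to that row is at x of about 338. I'll fit the blade with both cameras for the last step.

```bash
cat > g.py <<'E'
from h import *
src=open('e.py').read();exec(src.split("o=observe")[0])
exec("def edge"+src.split("def edge")[1].split("sat=")[0])
o=observe();u=np.array([.1818,-.9833]);v=np.array([.9833,.1818]);f=o["ee_pos"][:2]+.267*u
print(o["t"],o["ee_pos"].round(4),o["contact_force"].round(1),o["wrist_torque"].round(2),round(o["grip_width"],4),"adv",((o["ee_pos"][:2]-[.48222,.27534])@u).round(4))
for n in("top","scene"):
    c=read_camera(n);h=c["image"].astype(float)
    m,d,s,k=edge(f-.05*v,f+.05*v,.076,lambda h:h[...,0]-h[...,2]);fs=m@u;print(n,"front s",fs.round(4),"dir",d.round(4),k)
    g=-h.sum(2);t=np.arange(-.012,.0121,.0005)
    for lat in(.083,.087,.091,.095):
        p=[proj(c,(*((.5379+lat)*v+(.2211+x)*u),.075 if n=="top" else .072)) for x in t];q=map_coordinates(g,np.array(p).T,order=1)
        q=np.clip(q-np.percentile(q,30)-.2*np.ptp(q),0,None);print("  blade",lat,(.2211+(q*t).sum()/q.sum()).round(4),end="")
    print()
E
python3 g.py
```

```text
15.45 [0.5074 0.1481 0.0839] [-0.5  3.   5.8] [ 0.33  0.14 -0.05] 0.0232 adv 0.1297
top front s 0.2103 dir [0.9836 0.1801] 60
  blade 0.083 0.2218  blade 0.087 0.2216  blade 0.091 0.2218  blade 0.095 0.2219
scene front s 0.2105 dir [0.9837 0.18  ] 60
  blade 0.083 0.2226  blade 0.087 0.2217  blade 0.091 0.2215  blade 0.095 0.2215
```

Both cameras put the pointer at 0.2217 and the front at 0.2104, which leaves 11.3 mm.

carry_out --targets "220 0 -0.4 0 0 0 0; 220 0 -0.8 0 0 0 0; 220 0 -1.1 0 0 0 0; 220 0 -1.15 0 0 0 0; 220 0 -1.15 0 0 0 0; 220 0 -1.15 0 0 0 0"

```text
t: 16.15
ee_pos: [0.5095, 0.1371, 0.0839]
tool_rot: [-0.091, 0.996, 0.001, 0.001]
contact_force: [-1.4, 3.2, 7.1]
grip_width: 0.0233
```

```bash
python3 g.py
```

```text
16.15 [0.5095 0.1371 0.0839] [-1.4  3.2  7.1] [ 0.62  0.22 -0.04] 0.0233 adv 0.1408
top front s 0.2214 dir [0.9834 0.1813] 60
  blade 0.083 0.2218  blade 0.087 0.2217  blade 0.091 0.2218  blade 0.095 0.2217
scene front s 0.2213 dir [0.984  0.1784] 60
  blade 0.083 0.2226  blade 0.087 0.2217  blade 0.091 0.2216  blade 0.095 0.2215
```

The front is level with the pointer to about 0.4 mm in both cameras. One last look before handing in.

```bash
python3 - <<'E'
from h import *
c=read_camera("scene");cv2.imwrite("pics/fin.png",cv2.resize(c["image"][130:330,120:460],(800,470),interpolation=cv2.INTER_CUBIC)[:,:,::-1])
o=observe();print(np.degrees(np.arccos(-R.from_quat(o["tool_rot"]).as_matrix()[2,2])),o["t"],o["joint_positions"].round(2))
E
```

```text
0.14204180087888552 16.3 [ 0.03  0.2   1.86  0.    1.08 -1.72]
```

View pics/fin.png

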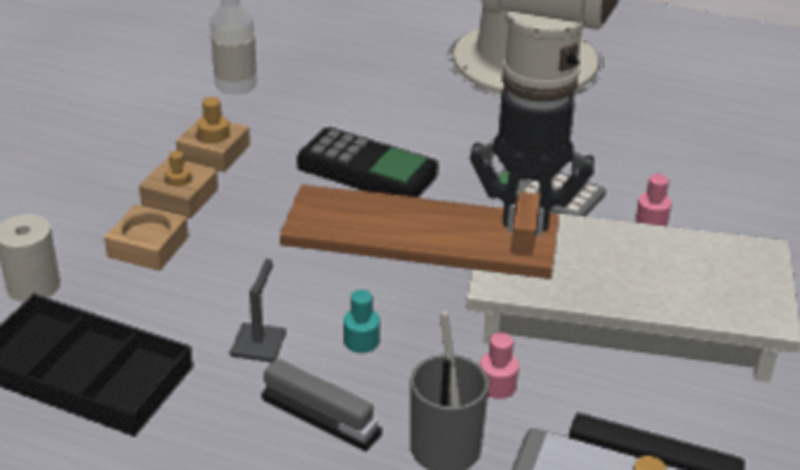

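The picture shows the weight in its seat at (212,120) and the plank held level by its cleat at (525,210). Its front end, at (282,240) to (300,190), is in line with the pointer at (265,265). Everything else stands where it was, so I'm handing in.

```bash
python3 -c "
from h import *
print(job_done())"
```

```text
the job is handed in; nothing more can be done
None
```

The job is handed in at about 16.3 s of the 58 s allowed. `job_done()` gave no verdict.

- **Weight:** I put the brass weight into the 44 mm hole, pushed it down until the force turned to +9.6 N at the expected seated height, and let go. The last picture shows it home, with the small weight beside it untouched.
- **Plank:** I gripped the cleat and slid the plank about 141 mm straight out, turning it about 1° to square it with the riser. I still hold it with 40 N, pressing it lightly (about 7 N) onto the riser, and the tool is within 0.15° of vertical.
- **Last checks:** Both cameras put the plank's front end within 0.5 mm of the pointer tip. The calibration itself is only good to about 2 mm. Everything else in the last view stands where it was.
- **Disagreements:** The trained networks' points were up to about 1.5 cm off, so I used my own edge fits, which matched the given sizes. For example, the riser measured 171 x 341 mm and the pointer 79.8 mm off the middle line.

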